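# Complete the column of ring cores in the choke fixture

### The job

The clear tube with the orange mouth already holds one green ring core. Drop the yellow ring core into the tube first and then the loose green one, so that all three lie flat on one another as one column: green, yellow, green. Leave the black ring core and everything else on the bench where it is.

Things in the scene. Friction and masses are not known exactly. Their poses are not given: they have to be found in the camera images.
- fixture: core fixture, fixed to the bench: a black square base plate 120 x 120, 12 thick, with an upright clear round tube on its centre and a flared orange mouth; total height 70. Tube (smooth and slippery): inside diameter 66, outside 74, wall 4; the last 10 below the rim flare open from inside diameter 67 to 77 (outside 84 at the rim). Origin at the centre of the base's underside, on the tube's axis, z up
- tube_floor (a point): centre of the tube's closed floor, on its axis, 12 above the bench and 58 below the rim; a full column of three cores is 60 tall, so its top ends 2 above the rim
- tube_mouth (a point): centre of the tube's mouth, on its axis at rim height, 70 above the bench
- green_in_tube: green ring core, outer diameter 60, hole diameter 36, 20 tall, about 160 g; lies flat; origin at the centre of its lower face as it lies at the start, z axis along the ring's axis, upward. It already lies on the tube's floor, loose in the tube
- green_core: the loose green ring core, outer diameter 60, hole diameter 36, 20 tall, about 160 g; lies flat; origin at the centre of its lower face as it lies at the start, z axis along the ring's axis, upward. At the start on the bench; it goes in last, on top
- green_core_center (a point): middle of the loose green core (on its axis, 10 above its lower face)
- yellow_core: yellow ring core, outer diameter 60, hole diameter 36, 20 tall, about 160 g; lies flat; origin at the centre of its lower face as it lies at the start, z axis along the ring's axis, upward. At the start on the bench; it goes in first, on the green one already inside
- yellow_core_center (a point): middle of the yellow core (on its axis, 10 above its lower face)
- green_in_tube_center (a point): middle of the green core in the tube (on its axis, 10 above its lower face)
- black_core: black ring core, outer diameter 60, hole diameter 36, 20 tall, about 160 g; lies flat; origin at the centre of its lower face as it lies at the start, z axis along the ring's axis, upward. At the start on the bench among the others; not wanted, a bystander
- solder_reel: standing silver reel, diameter 60, 60 tall; origin at the centre of its underside; bystander
- circuit_board: small green circuit board with black chips and a steel connector block, 85 x 56, 20 tall; origin under its centre; bystander
- multimeter: yellow hand multimeter lying on its back, 180 x 90 x 50 tall; origin under its centre; bystander
Things that resemble listed ones, but are neither listed nor needed, are in the scene too. Several things look just like the yellow_core: the one meant starts farthest to the robot's left. What is shaped like the green_in_tube but red is not meant.

How it is judged:
On the way:
1. the yellow core lies flat in the tube on the green one already there, with the loose green core still outside (z of yellow_core_center in the frame of tube_floor between 0.026 and 0.034 m and horizontal distance between yellow_core_center and tube_floor below 0.006 m and angle between the z axis of yellow_core and the z axis of fixture, either way round below 0.12 rad and horizontal distance between green_core_center and tube_floor above 0.05 m), for 0.2 s.
At the end, for the whole second after the job is handed in: The column in the tube is green, yellow, green from the floor up: each core's middle within 4 mm of its height (10, 30 and 50 mm above the tube's floor) and within 6 mm of the tube's axis, lying flat within 0.12 rad, released and at rest (z of green_in_tube_center in the frame of tube_floor between 0.006 and 0.014 m and horizontal distance between each of green_in_tube_center, yellow_core_center, green_core_center and tube_floor below 0.006 m and angle between the z axis of each of green_in_tube, yellow_core, green_core and the z axis of fixture, either way round below 0.12 rad and z of yellow_core_center in the frame of tube_floor between 0.026 and 0.034 m and z of green_core_center in the frame of tube_floor between 0.046 and 0.054 m and linear speed of each of yellow_core, green_core below 0.02 m/s and angular speed of each of yellow_core, green_core below 0.3 rad/s); the robot touches nothing.
It fails at once if the black core is moved by more than 30 mm (distance of black_core from where it was at the start of the episode above 0.03 m).
It fails at once if a bystander (reel, circuit board or multimeter) is moved by more than 30 mm (distance of any of solder_reel, circuit_board, multimeter from where it was at the start of the episode above 0.03 m).
It also fails if it takes over 54 s, if anything falls off the work surface, if the arm or the gripper's body presses on something with over 40 N, if the wrist force passes 120 N, or if a joint passes its speed limit or range.

### The arm

A 6-joint arm with a two-finger parallel gripper is mounted at the origin on the work surface. World frame = base frame: x ahead of the robot, y to its left, z up, the work surface at z = 0. Lengths are in m, angles in rad, forces in N, time in s.
With the tool pointing down it reaches from about 0.25 to 0.775 m from the base axis. Payload 4 kg.
Tool frame: the origin (TCP) lies on the centre line of the jaws, within the pads' length; the fingertips stand 14 mm ahead of it and the grasp point (between the pads) lies 5 mm behind it (robot.tcp_to_tips is the distance from the TCP to the fingertips, in m); z points along the fingers, y is the line along which they close (so a half turn about z gives the same grasp; the last joint's range is limited). The gripper opens to 94 mm and grips with 3 to 60 N. Pads are 16 mm wide; open, the fingers measure 119 mm over their backs; the gripper's body (75 mm by 177 mm) begins 78 mm behind the grasp point.
Start: joints at [1.115, 0.087, 1.371, -0, 1.684, -0.103], TCP at [0.19, 0.516, 0.22] pointing down, gripper open.
Joint ranges: [-3.1, 3.1], [-0.76, 2.03], [0.27, 2.55], [-1.08, 4.22], [0.17, 2.65], [-2.57, 2.57]. Speed limits (rad/s): [2.79, 2.79, 3.14, 3.14, 3.14, 3.14].

### API

Orientations are given as [roll, pitch, yaw] about the fixed x, y, z axes, in that order (R = Rz(yaw) Ry(pitch) Rx(roll)).
In Python, from bench import robot gives the robot as it stands.
- The arm moves only by the tool carry_out, never from a script. Its argument "increments" is a list of rows, each a list of 3 entries, a list of its own where there are three numbers: the closure in counts, from 0 (fully open) to 255 (shut), then the shift along the tool's x, y, z in mm, then the turn about the tool's z in degrees. In form: [[fingers, [dx, dy, dz], twist], ...]. A call has 1 to 8 rows; each row shifts and turns the commanded pose from where the row before left it, along the tool's axes as they then stand; what a row does not reach is not made up. A row lasts 1/10 s, in which the tool goes at most 50 mm and 8.59 degrees, less where a joint would pass 70% of its speed; a pose out of reach is approached as far as the arm can. A call with a gripper value outside its range is refused whole. The fingers move at their own pace and stop on an object; the grip force is fixed at half the most. Time passes only in rows, so rows that do not move let the fingers close. It gives the time, the measured TCP pose, the force, the opening and the grip force at its end, in the units of the state.
- robot.get_obs(): the state, without advancing time (a new reading comes with each control period).
- robot.snapshot(name): name is "side" or "top" or "wrist"; returns the picture (384x512x3 uint8, blue, green, red); there is no depth.
- robot.get_calibration(name): a dict with "vfov" (degrees; the focal length in pixels is half the picture's height over the tangent of half this angle, whatever the lens; pixels are square), "cx", "cy" (the principal point, pixels), "k1" (the pictures are not rectified: a ray, as slopes to the right and down, at radius r is drawn at 1 + k1 r^2 times it, then the intrinsics apply), "T" (4x4, takes a point from camera to world coordinates). Camera axes: x right, y down, z forward; pixel columns grow to the right and rows downward; lengths in m; the calibration is good to about 2 mm. A picture is of the moment at which its call begins: read the wrist's pose just before it. get_calibration takes no time and is no camera call; for the wrist camera it gives the pose at the moment of the call.
- robot.close_job(): hands the job in; it is judged then, once.
The state is a dict: "time": time; "joint_positions": joint angles; "qvel": joint speeds; "joint_torque": joint torques, N m; "tool_pos": TCP position; "ee_rot": TCP orientation; "wrist_force": force on the tool from outside, world axes, zero at the start; "wrist_torque": the same for the moment, N m; "width": finger opening in m; "finger_force": force on a finger pad.
Only numpy, scipy, OpenCV 4.12 (cv2) and the standard library are available. Lean on these libraries where they do the work, as an engineer would, in place of code of your own. Each camera call takes 0.05 s, during which the arm holds its last target. There are 200 camera calls.

## Working session

There is one attempt and no reset: what is moved stays moved. The work goes in short steps, Python scripts to look and compute and a tool call to move; the robot and the scene stay as the last step left them, time stands still between calls to the robot, and variables do not carry over. Pictures are saved under pics/ and viewed, at most 10 in all, crops included, and the job is handed in when it is done.

Besides the shell and the picture viewer there is one more tool, called as name([rows], argument=value, ...), one row to a line, values as JSON. carry_out: Moves the arm, as the interface text tells. Its arguments: {"type":"object","properties":{"increments":{"type":"array","items":{"type":"array"}}},"required":["increments"]}

```bash
mkdir -p pics
cat > h.py <<'E'
import numpy as np, cv2
from bench import robot
def ray(cal,u,v):
    f=192/np.tan(np.radians(cal["vfov"])/2)
    d=np.array([(u-cal["cx"])/f,(v-cal["cy"])/f]); s=d.copy()
    for _ in range(20): s=d/(1+cal["k1"]*(s@s))
    T=np.array(cal["T"]); return T[:3,3],T[:3,:3]@np.array([s[0],s[1],1])
def at(cal,u,v,z):
    o,d=ray(cal,u,v); return o+d*(z-o[2])/d[2]
def px(cal,p):
    f=192/np.tan(np.radians(cal["vfov"])/2); T=np.array(cal["T"])
    c=T[:3,:3].T@(np.array(p)-T[:3,3]); s=c[:2]/c[2]; s=s*(1+cal["k1"]*(s@s))
    return s*f+[cal["cx"],cal["cy"]]
E
python3 - <<'E'
from h import *
a=robot.snapshot("top"); b=robot.snapshot("side")
cv2.imwrite("pics/top0.png",a);cv2.imwrite("pics/side0.png",b)
cv2.imwrite("pics/top.png",cv2.resize(a,(800,600)))
for n in("top","side"):print(robot.get_calibration(n))
print(robot.get_obs())
E
```

```text
{'vfov': 50.41999763536579, 'cx': 255.75331959263025, 'cy': 192.72942098285102, 'k1': -0.07667862369649664, 'T': array([[ 0.01106178, -0.98599752,  0.16639267,  0.46760102],
       [-0.99993548, -0.0104779 ,  0.00438649,  0.06376323],
       [-0.00258163, -0.16643046, -0.98604981,  1.02873503],
       [ 0.        ,  0.        ,  0.        ,  1.        ]])}
{'vfov': 56.15376409269357, 'cx': 257.8229932343567, 'cy': 192.25870216541315, 'k1': -0.043327059619367135, 'T': array([[ 0.97121415, -0.17623381,  0.16026456,  0.48017085],
       [-0.23726063, -0.65573085,  0.71674573, -0.52936331],
       [-0.02122442, -0.73413806, -0.67866842,  0.64563328],
       [ 0.        ,  0.        ,  0.        ,  1.        ]])}
{'time': 0.1, 'joint_positions': array([ 1.11488518e+00,  8.78838352e-02,  1.37207870e+00, -3.66761398e-05,
        1.68360398e+00, -1.03086610e-01]), 'qvel': array([ 0.00106787, -0.00115416, -0.0061201 , -0.00029728, -0.00050924,
       -0.00228953]), 'joint_torque': array([ 2.78518441e-03, -3.41250765e+01, -3.03302801e+01,  7.19676423e-02,
        3.03796912e-02, -8.49148660e-05]), 'tool_pos': array([0.18985656, 0.51569931, 0.21843209]), 'ee_rot': array([-3.13962552e+00, -1.66860654e-04,  2.78876386e+00]), 'wrist_force': array([ 1.02293496, -0.17116231,  0.71450632]), 'wrist_torque': array([-0.02025289,  0.01986474, -0.01128866]), 'finger_force': 0.0, 'width': 0.09395102233972923}
```

View pics/top.png

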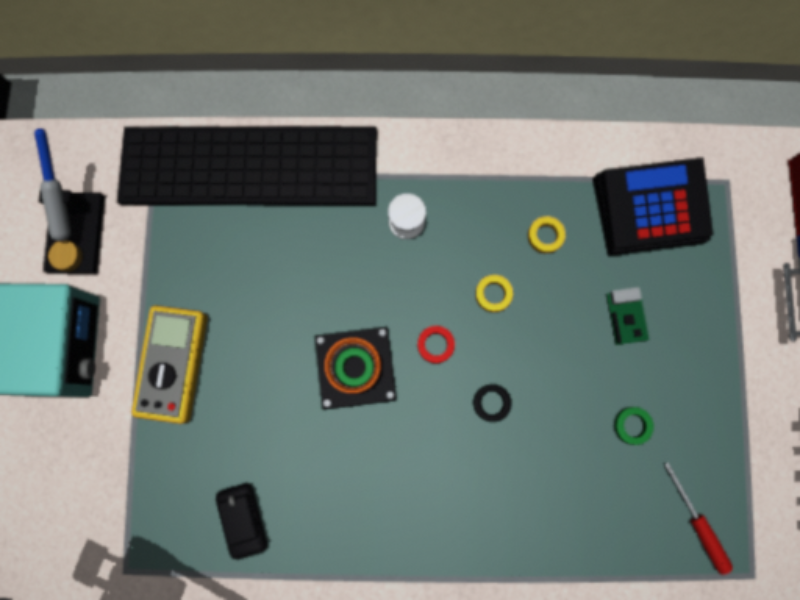

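View pics/side0.png

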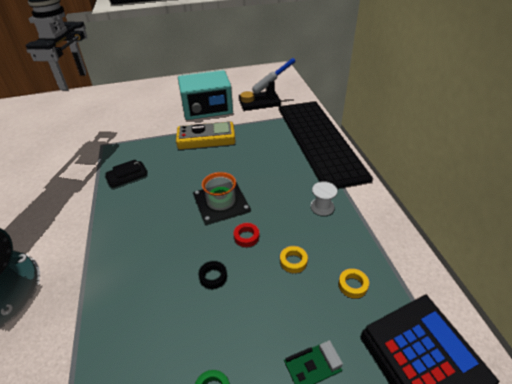

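The top view shows the yellow ring I need (farther left) at about (494,293). The loose green ring is at (634,426), the tube at (354,367), the black ring at (492,403) and the red one at (436,344), all in the 800x600 picture. The side view agrees.

```bash
cat >> h.py <<'E'
R={"yellow":((20,120,90),(35,255,255)),"green":((50,120,60),(75,255,255)),"red":((0,150,80),(5,255,255)),"orange":((4,150,80),(15,255,255))}
def blobs(img,c,amin=60):
    m=cv2.inRange(cv2.cvtColor(img,cv2.COLOR_BGR2HSV),*map(np.array,R[c]))
    m=cv2.morphologyEx(m,cv2.MORPH_CLOSE,np.ones((3,3),np.uint8))
    out=[]
    for k in cv2.findContours(m,cv2.RETR_EXTERNAL,cv2.CHAIN_APPROX_NONE)[0]:
        x,y,w,h=cv2.boundingRect(k)
        if w*h>amin and len(k)>5:
            M=cv2.moments(cv2.convexHull(k)); out.append((M["m10"]/M["m00"],M["m01"]/M["m00"],w,h))
    return out
E
python3 - <<'E'
from h import *
for n in("top","side"):
    a=cv2.imread(f"pics/{n}0.png");cal=robot.get_calibration(n)
    for c in R:
        for u,v,w,h in blobs(a,c,200):
            print(n,c,np.round((u,v,w,h)),at(cal,u,v,.065 if c=="orange" else .01)[:2].round(4))
E
```

```text
top yellow [107. 233.  46.  75.] [0.5326 0.4425]
top yellow [316. 187.  23.  24.] [ 0.655  -0.0846]
top yellow [ 40. 163.  17.  18.] [0.7126 0.6366]
top yellow [350. 150.  24.  24.] [ 0.7555 -0.1735]
top green [406. 272.  24.  24.] [ 0.4433 -0.3061]
top green [226. 234.  25.  25.] [0.5335 0.1411]
top green [402. 204.  26.  32.] [ 0.6151 -0.3035]
top red [456. 349.  25.  37.] [ 0.257 -0.426]
top red [279. 220.  24.  23.] [0.5708 0.0099]
top red [427. 139.  34.  32.] [ 0.7868 -0.3811]
top orange [225. 233.  37.  36.] [0.532  0.1395]
side yellow [354. 282.  31.  30.] [ 0.755  -0.1727]
side yellow [293. 259.  28.  27.] [ 0.6545 -0.0839]
side yellow [205. 135.  59.  27.] [0.5316 0.4462]
side green [212. 377.  35.  14.] [ 0.4465 -0.2858]
side green [311. 366.  58.  39.] [ 0.6144 -0.3089]
side red [419. 364.  70.  45.] [ 0.7957 -0.3529]
side red [246. 233.  25.  23.] [0.5705 0.0127]
side orange [219. 183.  34.  24.] [0.5317 0.1399]
```

carry_out([
  [0,[-40,-25,0],0],
  [0,[-40,-25,0],0],
  [0,[-40,-25,0],0],
  [0,[-40,-25,0],0],
  [0,[-40,-25,0],0],
  [0,[-40,-25,0],0],
  [0,[-40,-25,0],0],
  [0,[-40,-25,0],0],
])

```text
time: 0.9
tool_pos: [0.4218, 0.2161, 0.2191]
ee_rot: [-3.142, -0.0, 2.789]
wrist_force: [-0.2, 0.6, 0.3]
width: 0.094
finger_force: 0.0
```

carry_out([
  [0,[-40,-25,0],0],
  [0,[-40,-25,0],0],
  [0,[-40,-25,0],0],
  [0,[-40,-25,0],0],
  [0,[-40,-25,5],0],
  [0,[-40,-25,10],0],
  [0,[-40,-25,10],0],
  [0,[-40,-25,10],0],
])

```text
time: 1.7
tool_pos: [0.6531, -0.082, 0.1833]
ee_rot: [3.141, -0.001, 2.789]
wrist_force: [-0.0, 0.2, 0.3]
width: 0.0937
finger_force: 0.0
```

carry_out([
  [0,[0,0,0],0],
  [0,[0,0,0],0],
  [0,[0,0,0],0],
])

```text
time: 2.0
tool_pos: [0.6521, -0.0795, 0.1847]
ee_rot: [3.141, -0.0, 2.79]
wrist_force: [0.5, 0.1, 0.1]
width: 0.094
finger_force: 0.0
```

```bash
cat >> h.py <<'E'
def look(f,show=True):
    cal=robot.get_calibration("wrist"); a=robot.snapshot("wrist"); cv2.imwrite(f,a); return a,cal
def tooldelta(o,p):
    from scipy.spatial.transform import Rotation as Q
    return Q.from_euler("xyz",o["ee_rot"]).as_matrix().T@(np.array(p)-o["tool_pos"])*1000
E
python3 - <<'E'
from h import *
a,cal=look("pics/w1.png"); o=robot.get_obs(); print(o["time"],o["tool_pos"],o["ee_rot"],o["wrist_force"])
for u,v,w,h in blobs(a,"yellow",400):
    p=at(cal,u,v,.01); print(np.round((u,v,w,h)),p[:2],tooldelta(o,p))
E
```

```text
2.05 [ 0.65211379 -0.07911664  0.18548414] [3.14101755e+00 9.70847807e-04 2.79022562e+00] [0.45919766 0.25494844 0.86821394]
[467. 294.  15.  28.] [0.87423673 0.10979156] [-143.36274447  253.71608232  175.76934824]
[ 33. 309.  17.  60.] [ 0.71674147 -0.37766229] [-163.26261813 -258.16274476  175.49428703]
[202. 277.  54.  36.] [ 0.74340453 -0.16923487] [-116.55977452  -53.29267081  175.56676621]
[245. 175.  60.  60.] [ 0.65228071 -0.08428469] [ -1.7650984   -4.89577172 175.48315101]
```

View pics/w1.png

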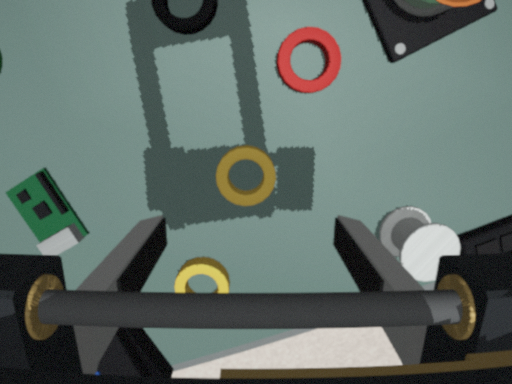

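The wrist view has the wanted yellow ring centred at about (246,176), right under the open jaws with room for both fingers. Three estimates agree within 3 mm, so I go down.

carry_out([
  [0,[-3,-4,40],0],
  [0,[0,0,40],0],
  [0,[0,0,40],0],
  [0,[0,0,30],0],
  [0,[0,0,11],0],
  [0,[0,0,0],0],
  [0,[0,0,0],0],
])

```text
time: 2.75
tool_pos: [0.6552, -0.0848, 0.0261]
ee_rot: [3.141, 0.004, 2.79]
wrist_force: [0.9, 0.1, 0.1]
width: 0.0935
finger_force: 0.0
```

carry_out([
  [255,[0,0,0],0],
  [255,[0,0,0],0],
  [255,[0,0,0],0],
  [255,[0,0,0],0],
  [255,[0,0,0],0],
  [255,[0,0,0],0],
])

```text
time: 3.35
tool_pos: [0.654, -0.0852, 0.0238]
ee_rot: [3.141, 0.0, 2.789]
wrist_force: [-0.2, 0.5, 1.5]
width: 0.0583
finger_force: 29.9
```

carry_out([
  [255,[0,0,-30],0],
  [255,[0,0,-45],0],
  [255,[32,28,-45],0],
  [255,[32,28,0],0],
  [255,[32,28,0],0],
  [255,[32,28,0],0],
  [255,[32,28,0],0],
  [255,[32,28,0],0],
])

```text
time: 4.15
tool_pos: [0.5343, 0.1329, 0.1343]
ee_rot: [-3.141, -0.001, 2.788]
wrist_force: [0.1, 0.2, -1.0]
width: 0.0581
finger_force: 29.9
```

carry_out([
  [255,[0,0,0],0],
  [255,[0,0,0],0],
  [255,[0,0,0],0],
])

```text
time: 4.45
tool_pos: [0.5359, 0.1309, 0.1346]
ee_rot: [-3.141, 0.0, 2.788]
wrist_force: [0.8, 0.4, -1.3]
width: 0.0582
finger_force: 29.9
```

Run:
```python
from h import *
o=robot.get_obs(); a,cal=look("pics/w2.png"); s=robot.snapshot("side");t=robot.snapshot("top");cv2.imwrite("pics/s2.png",s);cv2.imwrite("pics/t2.png",t)
print(o["time"],o["tool_pos"],o["width"],tooldelta(o,[.532,.1395,.086]))
for n,i in (("top",t),("side",s),("wrist",a)):
    c=robot.get_calibration(n) if n!="wrist" else cal
    for u,v,w,h in blobs(i,"yellow",200):
        p=at(c,u,v,o["tool_pos"][2]-.014); print(n,np.round((u,v,w,h)),p[:2],tooldelta(o,p))
v=np.hstack([a[:, :],cv2.resize(s[100:292,120:320],(400,384))]); cv2.imwrite("pics/v2.png",cv2.resize(v,(800,337)))
```

```text
4.45 [0.53594158 0.1309184  0.1345766 ] 0.058225668562143944 [ 6.67186786  6.71334792 48.57245336]
top [107. 233.  47.  75.] [0.52562484 0.40108639] [103.19937441 249.90215851  13.85554029]
top [ 40. 163.  17.  17.] [0.6865946  0.57424439] [ 12.12022521 468.07533295  13.74215155]
top [350. 150.  24.  24.] [ 0.72409548 -0.14764221] [-272.94545445 -196.20170481   14.12690777]
side [354. 283.  30.  30.] [ 0.70693871 -0.23489961] [-287.05376423 -284.00354031   14.17610718]
side [222. 169.  18.  21.] [0.54356507 0.12561426] [-8.98724921 -2.32964581 14.00191279]
side [181. 139.  13.  23.] [0.46075396 0.27458743] [120.27182247 108.76838461  13.93183073]
wrist [325. 367. 366.  23.] [0.63995796 0.14402029] [-93.04964174  48.30516864  13.98001867]
wrist [388. 331.  16.  26.] [0.62799959 0.18846557] [-66.44570069  85.86331817  13.95752771]
wrist [388. 296.  15.  36.] [0.60328437 0.19451013] [-41.16607366  82.97894514  13.95733496]
wrist [115. 309.  23.  65.] [0.55478368 0.03610388] [-50.4965876  -82.42295249  14.0488053 ]
wrist [250. 229. 111. 110.] [0.53399455 0.13142668] [ 2.00359027 -0.18942882 13.99996536]
```

View pics/v2.png

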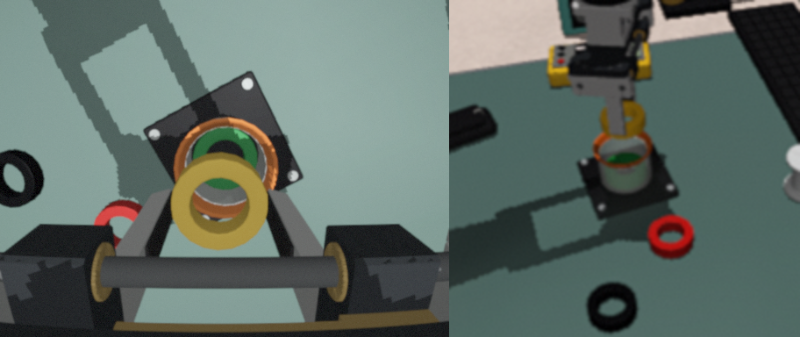

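The yellow ring is held level and centred between the jaws at about (250,229) in the wrist picture. The mouth is partly hidden behind it, so I use the base's corner screws near (174,152) and (335,201), which lie diagonally, to find the tube's axis.

Run:
```python
from h import *
a=cv2.imread("pics/w2.png"); cal=robot.get_calibration("wrist")
g=cv2.cvtColor(a,cv2.COLOR_BGR2GRAY)
P=[]
for u,v in((282,95),(174,152),(335,201)):
    c=g[v-11:v+12,u-11:u+12]; m=(c>170); ys,xs=np.nonzero(m); q=(u-11+xs.mean(),v-11+ys.mean()); P.append(at(cal,*q,.012)); print(np.round(q,1),m.sum(),P[-1][:2])
c=(P[1]+P[2])/2; print("center",c, np.linalg.norm(P[0]-P[1]),np.linalg.norm(P[0]-P[2]),np.linalg.norm(P[1]-P[2]))
t=cv2.imread("pics/top0.png");g=cv2.cvtColor(t,cv2.COLOR_BGR2GRAY);ct=robot.get_calibration("top");L=[]
for u,v in((321,340),(382,332),(390,395),(326,403)):
    u=int(u*.64);v=int(v*.64);k=g[v-4:v+5,u-4:u+5].astype(float);k=np.clip(k-110,0,None);k[k<20]=0;ys,xs=np.mgrid[v-4:v+5,u-4:u+5];L.append(at(ct,(xs*k).sum()/k.sum(),(ys*k).sum()/k.sum(),.012));print(L[-1][:2])
print(np.mean(L,0))
```

```text
[281.6  95.1] 125 [0.47360505 0.18131066]
[175.7 151.4] 69 [0.48607843 0.08201979]
[335. 200.] 64 [0.5740892  0.19611945]
center [0.53008381 0.13906962 0.012     ] 0.10007128838713199 0.1015695025332832 0.14409937702570474
[0.57554657 0.19604583]
[0.58910852 0.09678807]
[0.4899686  0.08288618]
[0.47564297 0.18244379]
[0.53256667 0.13954097 0.012     ]
```

The tube axis relative to the held ring agrees between both methods: about +6.5, +6 mm in tool axes. I lower the ring into the flare.

carry_out([
  [255,[6.5,6,0],0],
  [255,[0,0,0],0],
  [255,[0,0,20],0],
  [255,[0,0,15],0],
  [255,[0,0,8],0],
  [255,[0,0,5],0],
  [255,[0,0,0],0],
  [255,[0,0,0],0],
])

```text
time: 5.4
tool_pos: [0.532, 0.1396, 0.0873]
ee_rot: [3.141, 0.001, 2.789]
wrist_force: [-0.1, 0.0, -0.6]
width: 0.0582
finger_force: 29.9
```

Run:
```python
from h import *
o=robot.get_obs(); a,cal=look("pics/w3.png"); s=robot.snapshot("side")
print(o["time"],o["tool_pos"],o["wrist_force"],o["wrist_torque"])
v=np.hstack([a,cv2.resize(s[120:248,150:280],(390,384))]); cv2.imwrite("pics/v3.png",cv2.resize(v,(800,340)))
```

```text
5.4 [0.5319876  0.13961591 0.08727668] [-0.11846024  0.0270181  -0.63737546] [-0.01576945 -0.00189225 -0.01855234]
```

View pics/v3.png

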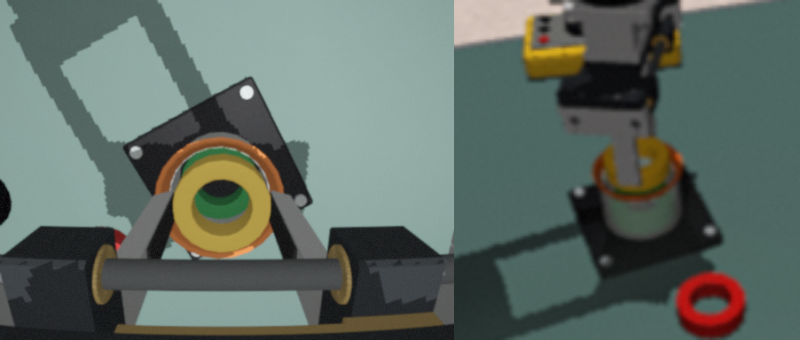

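The yellow ring sits concentrically in the orange mouth, around (222,203) in the picture, with no contact force. I release it and back off upward.

carry_out([
  [0,[0,0,0],0],
  [0,[0,0,0],0],
  [0,[0,0,0],0],
  [0,[0,0,0],0],
  [0,[0,0,-30],0],
  [0,[0,0,-40],0],
  [0,[0,0,0],0],
  [0,[0,0,0],0],
])

```text
time: 6.3
tool_pos: [0.5324, 0.1397, 0.1582]
ee_rot: [3.14, 0.003, 2.789]
wrist_force: [-1.1, -0.2, -0.3]
width: 0.0939
finger_force: 0.0
```

Run:
```python
from h import *
o=robot.get_obs(); a,cal=look("pics/w4.png"); s=robot.snapshot("side")
print(o["time"],o["tool_pos"],o["wrist_force"])
for u,v,w,h in blobs(a,"yellow",1500): print(np.round((u,v,w,h)),at(cal,u,v,.05)[:2])
for u,v,w,h in blobs(a,"orange",1500): print(np.round((u,v,w,h)),at(cal,u,v,.068)[:2])
v=np.hstack([a,cv2.resize(s[120:248,150:280],(390,384))]); cv2.imwrite("pics/v4.png",cv2.resize(v,(800,340)))
```

```text
6.3 [0.53240116 0.13967391 0.15824838] [-1.07909671 -0.16663588 -0.31999001]
[250. 185.  72.  72.] [0.52883729 0.14091905]
[503.  70.  24. 171.] [0.50946767 0.3663742 ]
[247. 191. 109. 104.] [0.52815582 0.13905263]
```

View pics/v4.png

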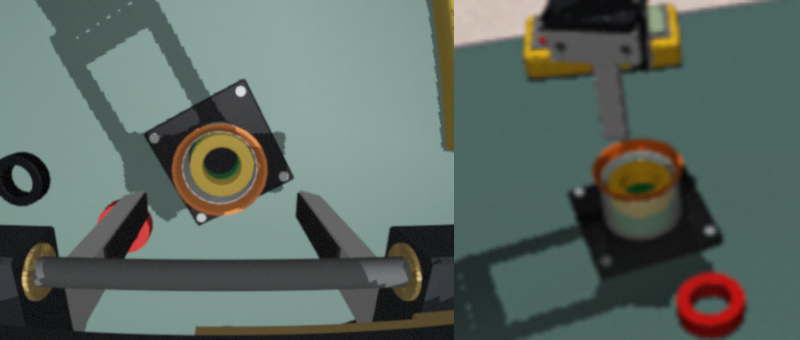

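The yellow ring lies flat and centred in the tube, around (222,165), on the green one. Next is the loose green ring.

carry_out([
  [0,[-6,-30,-20],0],
  [0,[-7,-45,0],0],
  [0,[-7,-45,0],0],
  [0,[-7,-45,0],0],
  [0,[-7,-45,0],0],
  [0,[-7,-45,0],0],
  [0,[-7,-45,0],0],
  [0,[-7,-45,0],0],
])

```text
time: 7.2
tool_pos: [0.4625, -0.2044, 0.1748]
ee_rot: [3.141, -0.003, 2.789]
wrist_force: [0.5, 0.2, 0.9]
width: 0.094
finger_force: 0.0
```

carry_out([
  [0,[-7,-45,0],0],
  [0,[-8,-45,0],0],
  [0,[0,-14,0],0],
  [0,[0,0,0],0],
  [0,[0,0,0],0],
  [0,[0,0,0],0],
])

```text
time: 7.8
tool_pos: [0.4425, -0.3042, 0.1763]
ee_rot: [3.141, -0.001, 2.791]
wrist_force: [0.8, 0.2, 0.6]
width: 0.0943
finger_force: 0.0
```

Run:
```python
from h import *
o=robot.get_obs(); a,cal=look("pics/w5.png"); print(o["time"],o["tool_pos"],o["ee_rot"],o["joint_positions"])
for u,v,w,h in blobs(a,"green",1500):
    p=at(cal,u,v,.01); print(np.round((u,v,w,h)),p[:2],tooldelta(o,p))
```

```text
7.8 [ 0.44252039 -0.30424805  0.17634954] [ 3.14050151e+00 -8.12631333e-04  2.79081192e+00] [-7.08368267e-01  7.15602642e-02  1.47282591e+00  7.37970365e-04
  1.59834962e+00 -1.92836351e+00]
[249. 175.  60.  61.] [ 0.44188742 -0.30440044] [  0.40687663  -0.54212011 166.34943609]
```

View pics/w5.png

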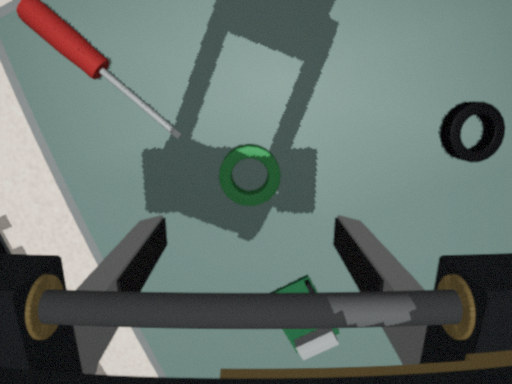

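The green ring is at (249,175), right below the jaws. The screwdriver tip at (180,133) is clear of the fingers.

carry_out([
  [0,[-0.5,-1,40],0],
  [0,[0,0,40],0],
  [0,[0,0,40],0],
  [0,[0,0,22],0],
  [0,[0,0,10],0],
  [0,[0,0,0],0],
  [0,[0,0,0],0],
])

```text
time: 8.55
tool_pos: [0.4435, -0.3073, 0.0264]
ee_rot: [-3.141, 0.003, 2.79]
wrist_force: [1.4, -0.9, 0.5]
width: 0.0942
finger_force: 0.0
```

carry_out([
  [255,[0,0,0],0],
  [255,[0,0,0],0],
  [255,[0,0,0],0],
  [255,[0,0,0],0],
  [255,[0,0,0],0],
  [255,[0,0,0],0],
])

```text
time: 9.15
tool_pos: [0.4426, -0.3069, 0.0252]
ee_rot: [3.141, 0.001, 2.789]
wrist_force: [0.3, 1.9, 2.7]
width: 0.0583
finger_force: 29.9
```

carry_out([
  [255,[0,0,-30],0],
  [255,[0,0,-45],0],
  [255,[7,45,-40],0],
  [255,[7,45,0],0],
  [255,[7,45,0],0],
  [255,[7,45,0],0],
  [255,[7,45,0],0],
  [255,[7,45,0],0],
])

```text
time: 9.95
tool_pos: [0.4942, -0.0455, 0.1322]
ee_rot: [-3.141, -0.001, 2.788]
wrist_force: [0.0, -0.4, -2.6]
width: 0.0581
finger_force: 29.9
```

carry_out([
  [255,[7,45,0],0],
  [255,[7,45,0],0],
  [255,[7,45,0],0],
  [255,[7,45,0],0],
  [255,[0,0,0],0],
  [255,[0,0,0],0],
  [255,[0,0,0],0],
])

```text
time: 10.65
tool_pos: [0.5301, 0.1305, 0.1322]
ee_rot: [-3.14, -0.001, 2.788]
wrist_force: [0.1, 0.2, -1.5]
width: 0.0584
finger_force: 29.9
```

Run:
```python
from h import *
o=robot.get_obs(); a,cal=look("pics/w6.png")
print(o["time"],o["tool_pos"],o["width"],tooldelta(o,[.532,.1395,.086]))
for u,v,w,h in blobs(a,"green",1500):
    p=at(cal,u,v,o["tool_pos"][2]-.015); print(np.round((u,v,w,h)),p[:2],tooldelta(o,p))
```

```text
10.65 [0.53012345 0.13052833 0.13220048] 0.05835021558955007 [ 1.30941059  9.12936923 46.18914587]
[249. 227. 110. 117.] [0.52712661 0.13103886] [ 2.97648107 -0.53818611 15.00308576]
```

carry_out([
  [255,[1,9,0],0],
  [255,[0,0,0],0],
  [255,[0,0,20],0],
  [255,[0,0,12],0],
  [255,[0,0,8],0],
  [255,[0,0,5],0],
  [255,[0,0,0],0],
  [255,[0,0,0],0],
])

```text
time: 11.5
tool_pos: [0.533, 0.1404, 0.0883]
ee_rot: [3.141, 0.001, 2.789]
wrist_force: [0.7, 0.7, -0.9]
width: 0.0579
finger_force: 29.9
```

Run:
```python
from h import *
o=robot.get_obs(); a,cal=look("pics/w7.png"); s=robot.snapshot("side")
print(o["time"],o["tool_pos"],o["wrist_force"],o["wrist_torque"])
v=np.hstack([a,cv2.resize(s[120:248,150:280],(390,384))]); cv2.imwrite("pics/v7.png",cv2.resize(v,(800,340)))
```

```text
11.5 [0.53301509 0.1403837  0.08826439] [ 0.65069357  0.65840232 -0.85210645] [-0.00920714 -0.01542748  0.0195963 ]
```

View pics/v7.png

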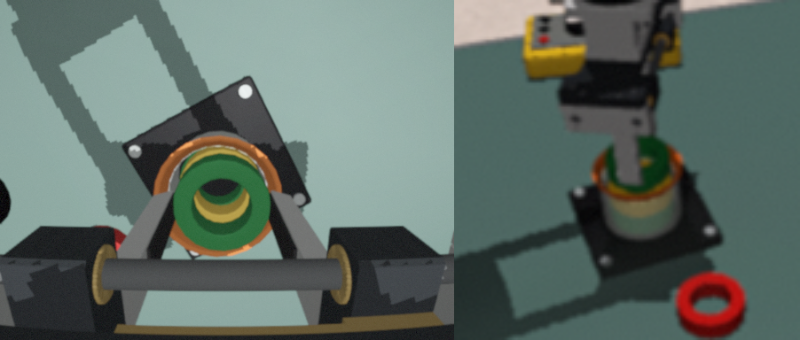

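The green ring is in the mouth, centred around (221,202), with no contact force. I release it and back off.

carry_out([
  [255,[0,0,1],0],
  [0,[0,0,0],0],
  [0,[0,0,0],0],
  [0,[0,0,0],0],
  [0,[0,0,0],0],
  [0,[0,0,-30],0],
  [0,[0,0,-40],0],
  [0,[0,0,-30],0],
])

```text
time: 12.4
tool_pos: [0.533, 0.1404, 0.1891]
ee_rot: [3.141, 0.002, 2.789]
wrist_force: [0.3, 0.1, -0.4]
width: 0.0939
finger_force: 0.0
```

carry_out([
  [0,[0,0,0],0],
  [0,[0,0,0],0],
  [0,[0,0,0],0],
  [0,[0,0,0],0],
])

```text
time: 12.8
tool_pos: [0.5317, 0.1402, 0.1846]
ee_rot: [-3.14, -0.003, 2.789]
wrist_force: [-0.1, -1.2, -0.4]
width: 0.0936
finger_force: 0.0
```

Run:
```python
from h import *
o=robot.get_obs(); a,cal=look("pics/w8.png"); s=robot.snapshot("side")
print(o["time"],o["tool_pos"],o["wrist_force"])
for c,z in(("green",.07),("orange",.068)):
  for u,v,w,h in blobs(a,c,1500): print(c,np.round((u,v,w,h)),at(cal,u,v,z)[:2])
v=np.hstack([a,cv2.resize(s[120:248,150:280],(390,384))]); cv2.imwrite("pics/v8.png",cv2.resize(v,(800,340)))
```

```text
12.8 [0.53165407 0.14016409 0.18457993] [-0.14452065 -1.15395932 -0.35043783]
green [250. 185.  69.  70.] [0.52848505 0.14093028]
orange [248. 185.  99.  95.] [0.52829145 0.13900403]
```

View pics/v8.png

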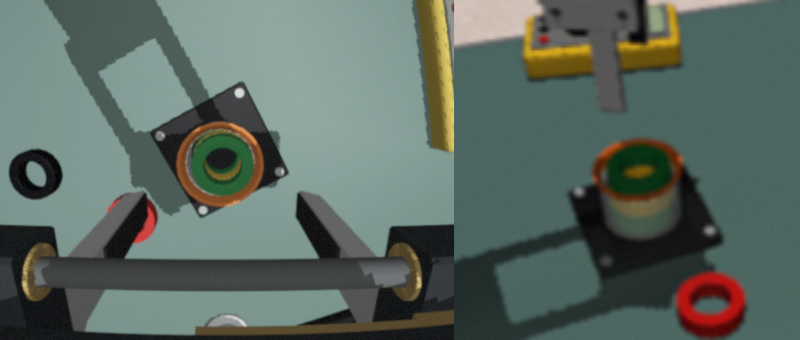

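The green ring lies flat at rim height, around (222,162), within about 2 mm of the axis. The black ring and the other things are where they were, so I hand the job in.

```bash
python3 -c "
from bench import robot
print(robot.close_job())"
```

```text
the job is handed in; nothing more can be done
None
```

The job is handed in at about 13 s on the robot's clock, with green, yellow and green lying flat in the tube in the last pictures and the gripper clear above; no verdict was returned.

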